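# Tighten down the sesame mill's cover

### The job

The shop's sesame mill has been cleaned and its cover is back on, but the three captive bolt knobs are still loose. Turn them clockwise fully home against their end stops, one after the other: first red, then yellow, then blue, finishing each before you start the next. Leave the brass plug and the goods on the counter where they are, and let go of the mill.

Things in the scene. Friction and masses are not known exactly. Their poses are not given: they have to be found in the camera images.
- mill: Countertop sesame mill, bolted down: white round chamber with a flat steel cover (disc 256 mm across, 8 mm thick, its flat top 105 mm above the counter), red motor block (120 x 150 mm, 97 mm high, behind the cover on its +x side) and a steel spout on its -x side. Origin at the centre of its underside. The three knobs stand on the cover, evenly spaced on a circle 88 mm from its centre; which colour is where changes.
- red_grip (a point): Point on the turning axis of the red captive bolt knob, 37 mm above the cover and 7 mm below the knob's top. The knob is a red upright bar 42 mm long, 14 mm thick and 32 mm high on a round foot (40 mm across, its top 14 mm above the cover), on an aluminium washer plate 66 mm across, 6 mm high. The axes turn with the knob: x along the bar, towards its end with the white mark; z up. The knob stays at its height as it turns.
- red_knob (a joint): Turn of the red knob in rad, growing clockwise as seen from above (tightening). 0 is slack. Fully home is the hard end stop, which differs from bolt to bolt: never before 3.5, never after 4.1, and found only by feel. Starts between 0.7 and 1.7. Turning takes about 0.2 N m at first, rising to about 0.26 N m just before the stop, where the torque jumps and it turns no further; it stays where it is left. Most wrists need more than one grasp.
- yellow_grip (a point): Point on the turning axis of the yellow captive bolt knob, 37 mm above the cover and 7 mm below the knob's top. The knob is a yellow upright bar 42 mm long, 14 mm thick and 32 mm high on a round foot (40 mm across, its top 14 mm above the cover), on an aluminium washer plate 66 mm across, 6 mm high. The axes turn with the knob: x along the bar, towards its end with the white mark; z up. The knob stays at its height as it turns.
- yellow_knob (a joint): Turn of the yellow knob in rad, growing clockwise as seen from above (tightening). 0 is slack. Fully home is the hard end stop, which differs from bolt to bolt: never before 3.5, never after 4.1, and found only by feel. Starts between 0.7 and 1.7. Turning takes about 0.2 N m at first, rising to about 0.26 N m just before the stop, where the torque jumps and it turns no further; it stays where it is left. Most wrists need more than one grasp.
- blue_grip (a point): Point on the turning axis of the blue captive bolt knob, 37 mm above the cover and 7 mm below the knob's top. The knob is a blue upright bar 42 mm long, 14 mm thick and 32 mm high on a round foot (40 mm across, its top 14 mm above the cover), on an aluminium washer plate 66 mm across, 6 mm high. The axes turn with the knob: x along the bar, towards its end with the white mark; z up. The knob stays at its height as it turns.
- blue_knob (a joint): Turn of the blue knob in rad, growing clockwise as seen from above (tightening). 0 is slack. Fully home is the hard end stop, which differs from bolt to bolt: never before 3.5, never after 4.1, and found only by feel. Starts between 0.7 and 1.7. Turning takes about 0.2 N m at first, rising to about 0.26 N m just before the stop, where the torque jumps and it turns no further; it stays where it is left. Most wrists need more than one grasp.
- plug: Small loose brass plug, 30 mm across, 12 mm high, standing at the middle of the cover; bystander. Origin under its centre.
- tin: Tin can, 74 mm across, 110 mm high, beside the mill; loose bystander. Origin under its centre.
- brush: Hand brush lying beside the mill; loose bystander. Origin at its underside.
- jar: Jar, 80 mm across, 100 mm high; loose bystander. Origin under its centre.
- noodles: Red packet of noodles, 160 x 70 x 50 mm; loose bystander. Origin under its centre.
- bowl: White bowl, 110 mm across, 50 mm high; loose bystander. Origin under its centre.
- carton: Cardboard carton, 90 x 60 x 110 mm; loose bystander. Origin under its centre.

How it is judged:
By the outcome, as a careful person would: the job done as asked, in the order asked, and still so for the second after the job is handed in, with the robot touching nothing.
It also fails if it takes over 72 s, if anything falls off the work surface, if the arm or the gripper's body presses on something with over 40 N, if the wrist force passes 120 N, or if a joint passes its speed limit or range.

### The arm

A 6-joint arm with a two-finger parallel gripper is mounted at the origin on the work surface. World frame = base frame: x ahead of the robot, y to its left, z up, the work surface at z = 0. Lengths are in m, angles in rad, forces in N, time in s.
With the tool pointing down it reaches from about 0.25 to 0.8 m from the base axis. Payload 8.5 kg.
Tool frame: the origin (TCP) lies on the centre line of the jaws, within the pads' length; the fingertips stand 8 mm ahead of it and the grasp point (between the pads) lies 11 mm behind it; z points along the fingers, y is the line along which they close (so a half turn about z gives the same grasp; the last joint's range is limited). The gripper opens to 85 mm and grips with 20 to 120 N. Pads are 22 mm wide; open, the fingers measure 114 mm over their backs; the gripper's body (76 mm by 85 mm) begins 54 mm behind the grasp point. The pads swing forward as they close: fully open they stand 13 mm farther back than shut.
Start: joints at [1.31, 0.238, -0.013, 1.319, 0, 1.571], TCP at [0.135, 0.507, 0.239] pointing down, gripper open.
Joint ranges: [-2.66, 2.66], [-1.03, 1.9], [-1.14, 1.46], [-1.82, 2.27], [-1.45, 1.34], [-3.14, 3.14]. Speed limits (rad/s): [2.22, 2.22, 2.79, 3.14, 3.14, 3.14].

### API

Orientations are given as a unit quaternion [x, y, z, w].
In Python, from station import sensors, imaging, robot gives the robot as it stands.
- The arm moves only by the tool apply_moves, never from a script. Its argument "steps" is a list of rows, each a list of 7 numbers: the turn, a rotation vector about the tool's x, y, z in rad, then the shift along the tool's x, y, z in mm, then the opening, from 0 (shut) to 1 (fully open). In form: [[wx, wy, wz, dx, dy, dz, claw], ...]. A call has 1 to 10 rows; each row shifts and turns the commanded pose from where the row before left it, along the tool's axes as they then stand; what a row does not reach is not made up. A row lasts 1/10 s, in which the tool goes at most 50 mm and 8.59 degrees, less where a joint would pass 70% of its speed; a pose out of reach is approached as far as the arm can. A call is refused whole if a number of a shift passes 50 or a number of a turn 0.15, either way. A call with a gripper value outside its range is refused whole. The fingers move at their own pace and stop on an object; "squeeze" is the grip in N (left out, the last holds). Time passes only in rows, so rows that do not move let the fingers close. It gives the time, the measured TCP pose, the force, the opening and the grip force at its end, in the units of the state.
- sensors.get_state(): the state, without advancing time (a new reading comes with each control period).
- imaging.snapshot(name): name is "scene" or "top" or "wrist"; returns a dict with "img" (480x640x3 uint8, blue, green, red), "K" (3x3 intrinsics, pixels), "D" ([k1, k2, p1, p2, k3] as OpenCV has them; the pictures are not rectified), "position" and "orientation" of the camera in the world; the wrist camera has in their place "mount" (4x4, takes a point from camera to tool coordinates, whose origin is the TCP and whose axes are the flange's). Camera axes: x right, y up, looking along -z (the intrinsics and any distortion apply to the point x, -y, -z); pixel columns grow to the right and rows downward; lengths in m; the calibration is good to about 2 mm. A picture is of the moment at which its call begins: read the wrist's pose just before it. There is no depth.
- robot.sign_off(): hands the job in; it is judged then, once.
The state is a dict: "time_s": time; "qpos": joint angles; "joint_velocities": joint speeds; "effort": joint torques, N m; "tcp_pos": TCP position; "eef_rot": TCP orientation; "ft_force": force on the tool from outside, world axes, zero at the start; "wrist_torque": the same for the moment, N m; "gripper_width": opening from 0.0 (shut) to 1.0 (fully open); "grip_force": force on a finger pad.
Only numpy, scipy, OpenCV 4.12 (cv2) and the standard library are available. Lean on these libraries where they do the work, as an engineer would, in place of code of your own. Each camera call takes 0.05 s, during which the arm holds its last target. There are 200 camera calls.

## Working session

There is one attempt and no reset: what is moved stays moved. The work goes in short steps, Python scripts to look and compute and a tool call to move; the robot and the scene stay as the last step left them, time stands still between calls to the robot, and variables do not carry over. Pictures are saved under pics/ and viewed, at most 10 in all, crops included, and the job is handed in when it is done.

Besides the shell and the picture viewer there is one more tool, called after "Call:" as a command line: name --pt "numbers of a row" for each row, then --argument value for the rest. apply_moves: Moves the arm, as the interface text tells. Its arguments: {"type":"object","properties":{"steps":{"type":"array"},"squeeze":{"type":"number"}},"required":["steps"]}

```bash
mkdir -p pics; ls; python3 - <<'E'
from station import sensors, imaging, robot
import cv2
s=sensors.get_state(); print(s)
for n in ("scene","top"):
    d=imaging.snapshot(n); cv2.imwrite(f"pics/{n}0.png",d["img"]); print(n,d["K"],d["D"],d["position"],d["orientation"])
E
```

```text
pics
{'time_s': 0.0, 'qpos': array([ 1.30997576e+00,  2.38777006e-01, -1.42621034e-02,  1.31919129e+00,
        5.88624581e-06,  1.57080804e+00]), 'joint_velocities': array([-1.82709919e-03, -1.18800484e-05, -8.72838799e-04, -2.45247212e-04,
       -1.77328872e-03,  1.05828164e-03]), 'effort': array([ 3.02981745e-03, -5.38783085e+01,  3.46438122e+01,  1.82881008e-02,
        2.33359006e-04, -7.10873195e-06]), 'tcp_pos': array([0.13527747, 0.50685315, 0.23867654]), 'eef_rot': array([ 1.30046728e-01,  9.91507607e-01, -7.10564135e-04, -9.61578726e-05]), 'ft_force': array([ 1.37177341, -0.40691294, -0.18317948]), 'wrist_torque': array([ 0.03229339, -0.08059965, -0.01220574]), 'grip_force': 0.0, 'gripper_width': 1.0058260462825521}
scene [[614.97078108   0.         313.26547297]
 [  0.         614.97078108 239.4035983 ]
 [  0.           0.           1.        ]] [0.0200284 0.        0.        0.        0.       ] [1.17613185 0.67073823 1.21309754] [0.12620175 0.31522622 0.87427891 0.34690336]
top [[512.16736305   0.         321.8750606 ]
 [  0.         512.16736305 238.61804919]
 [  0.           0.           1.        ]] [-0.15125427  0.          0.          0.          0.        ] [0.49298614 0.01528859 1.35528876] [ 0.01726489 -0.0205462  -0.69722949  0.71634546]
```

View pics/scene0.png

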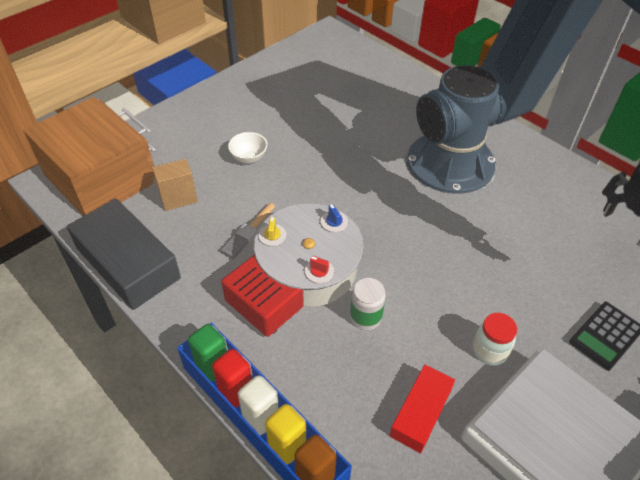

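View pics/top0.png

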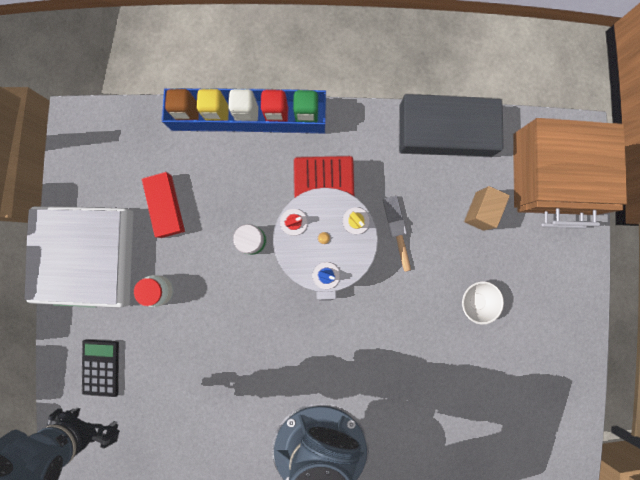

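The scene view shows the mill at about (310,245), with the tin beside it. In the top view red is near (293,222), yellow (356,221), blue (326,275) and the plug (323,238). I'll enlarge the top view and measure.

```bash
cat > h.py <<'E'
import numpy as np, cv2
from scipy.spatial.transform import Rotation as R
from station import sensors, imaging, robot
def cam(name):
    s=sensors.get_state(); d=imaging.snapshot(name)
    if name=="wrist":
        M=np.array(d["mount"]); Rt=R.from_quat(s["eef_rot"]).as_matrix()
        d["Rc"]=Rt@M[:3,:3]; d["pc"]=Rt@M[:3,3]+s["tcp_pos"]
    else:
        d["Rc"]=R.from_quat(d["orientation"]).as_matrix(); d["pc"]=np.array(d["position"])
    return d
def p2w(d,uv,z):
    n=cv2.undistortPoints(np.array(uv,float).reshape(-1,1,2),np.array(d["K"]),np.array(d["D"])).reshape(-1,2)
    r=np.c_[n[:,0],-n[:,1],-np.ones(len(n))]@d["Rc"].T
    return d["pc"]+r*((z-d["pc"][2])/r[:,2])[:,None]
def w2p(d,P):
    c=(np.atleast_2d(P)-d["pc"])@d["Rc"]*[1,-1,-1]
    return cv2.projectPoints(c,np.zeros(3),np.zeros(3),np.array(d["K"]),np.array(d["D"]))[0].reshape(-1,2)
def rectify(d,c,z,half,n):
    """top-view patch: image up=+x, left=+y, metric at height z"""
    g=np.linspace(half,-half,n); X,Y=np.meshgrid(c[0]+g,c[1]+g,indexing="ij")
    uv=w2p(d,np.c_[X.ravel(),Y.ravel(),np.full(X.size,z)]).astype(np.float32).reshape(n,n,2)
    return cv2.remap(d["img"],uv[...,0],uv[...,1],cv2.INTER_CUBIC)
E
python3 - <<'E'
from h import *
d=cam("top")
print(p2w(d,[[326,239]],.105))
cv2.imwrite("pics/c1.png",rectify(d,p2w(d,[[326,239]],.111)[0],.111,.15,600))
hsv=cv2.cvtColor(d["img"],cv2.COLOR_BGR2HSV)
for n,(lo,hi) in dict(red=((0,120,60),(8,255,255)),yellow=((22,120,60),(35,255,255)),blue=((105,120,60),(125,255,255)),plug=((10,100,60),(21,255,255))).items():
    m=cv2.inRange(hsv,lo,hi); m[:190]=0; m[300:]=0; m[:,:270]=0; m[:,385:]=0
    v,u=np.nonzero(m)
    print(n,len(u),p2w(d,[[u.mean(),v.mean()]],.118 if n=="plug" else .14))
E
```

```text
[[5.59326904e-01 2.80011849e-04 1.05000000e-01]]
red 254 [[0.6189669  0.06142393 0.14      ]]
yellow 169 [[ 0.60529651 -0.06777899  0.14      ]]
blue 171 [[ 4.71946514e-01 -3.52045890e-04  1.40000000e-01]]
plug 95 [[0.56124716 0.00672211 0.118     ]]
```

View pics/c1.png

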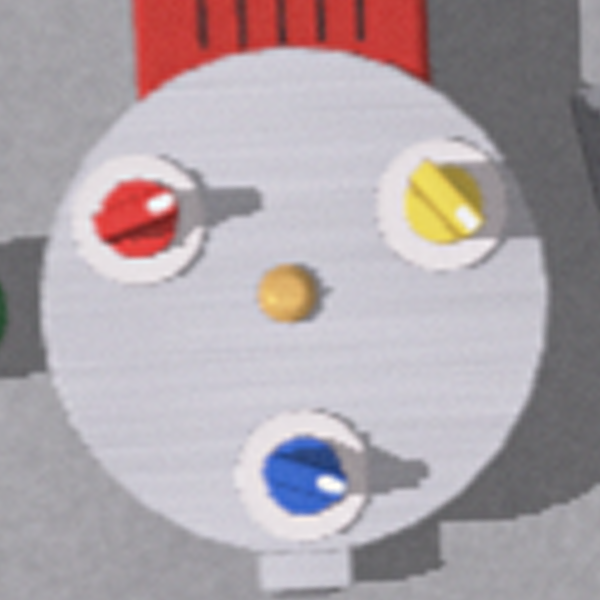

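The enlarged view shows, at 0.5 mm/px, washers at red (140,217), yellow (443,204) and blue (303,475). They sit 88 mm from the centre and 120° apart, as they should. The marks point right and slightly up (red), lower right (yellow), and right and slightly down (blue). Next I move over the red knob.

Call:
apply_moves --pt "0 0 0 -37 -19.5 -2.7 1" --pt "0 0 0 -37 -19.5 -2.7 1" --pt "0 0 0 -37 -19.5 -2.7 1" --pt "0 0 0 -37 -19.5 -2.7 1" --pt "0 0 0 -37 -19.5 -2.7 1" --pt "0 0 0 -37 -19.5 -2.7 1" --pt "0 0 0 -37 -19.5 -2.7 1" --pt "0 0 0 -37 -19.5 -2.7 1" --pt "0 0 0 -37 -19.5 -2.7 1" --pt "0 0 0 -37 -19.5 -2.7 1"

```text
time_s: 1.15
tcp_pos: [0.4436, 0.2219, 0.2663]
eef_rot: [0.13, 0.992, -0.0, -0.0]
ft_force: [-0.3, 1.4, -0.6]
gripper_width: 1.0
grip_force: 0.0
```

Call:
apply_moves --pt "0 0 0 -37 -19.5 -2.7 1" --pt "0 0 0 -37 -19.5 -2.7 1" --pt "0 0 0 -37 -19.5 -2.7 1" --pt "0 0 0 -37 -19.5 -2.7 1" --pt "0 0 0 -37 -19.5 -2.7 1" --pt "0 0 -0.149 0 0 0 1" --pt "0 0 -0.149 0 0 0 1" --pt "0 0 -0.149 0 0 0 1" --pt "0 0 -0.149 0 0 0 1" --pt "0 0 0 0 0 0 1"

```text
time_s: 2.15
tcp_pos: [0.5961, 0.0814, 0.2794]
eef_rot: [-0.168, 0.986, -0.0, -0.0]
ft_force: [-0.0, -0.3, -0.2]
gripper_width: 0.999
grip_force: 0.0
```

```bash
python3 - <<'E'
from h import *
s=sensors.get_state(); print(s["time_s"],s["qpos"],s["tcp_pos"],s["eef_rot"],s["ft_force"],s["wrist_torque"])
d=cam("wrist"); print(np.array(d["mount"]).round(4), d["K"][0],d["D"],d["pc"]); cv2.imwrite("pics/w1.png",d["img"])
print(w2p(d,[[.6,.08,.142],[.607,-.0715,.142],[.471,-.0015,.142],[.56,.005,.105]]))
E
```

```text
2.15 [ 1.35775672e-01  3.66579491e-01  2.72229426e-01  1.47722459e+00
 -9.16279109e-05 -2.01530358e-01] [0.59608123 0.08140673 0.27943194] [-1.67854633e-01  9.85811680e-01 -3.29968449e-05 -3.90458912e-04] [-0.04880995 -0.34404813 -0.21124376] [-0.03698977  0.02051866  0.0354851 ]
[[ 1.000e-04  9.643e-01  2.646e-01  6.780e-02]
 [ 1.000e+00 -1.000e-04 -1.000e-04 -4.000e-04]
 [-1.000e-04  2.646e-01 -9.643e-01 -1.344e-01]
 [ 0.000e+00  0.000e+00  0.000e+00  1.000e+00]] [426.0911771    0.         323.20949152] [-0.03115184  0.          0.          0.          0.        ] [0.53233083 0.05857275 0.41386946]
[[319.8247644  237.56475971]
 [ 92.32443926 171.66462672]
 [259.77154637 -12.94934817]
 [238.61907897 138.66155538]]
```

View pics/w1.png

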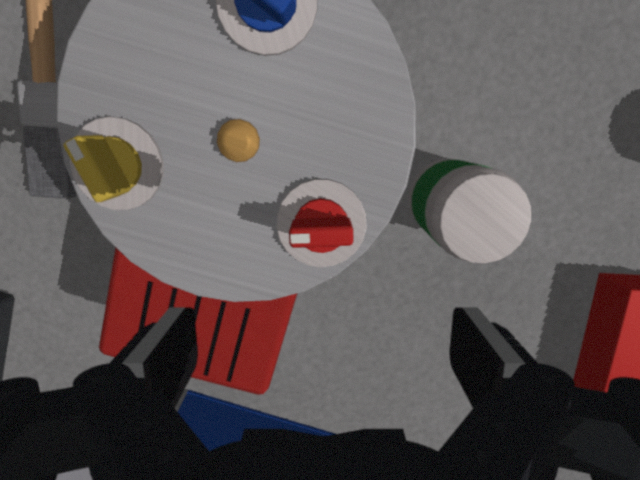

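The wrist view shows red at (322,225) with its mark to the left, yellow at (103,165) and the plug at (238,140). I'll measure the knob tops precisely by rectifying at the height of the knob top.

```bash
python3 - <<'E'
from h import *
d=cam("wrist")
C=dict(red=(.6,.08),yellow=(.607,-.0715))
out=[]
for n,c in C.items():
    for z in (.149,.111):
        p=rectify(d,c,z,.04,400); out.append(p)
        if z==.111:
            g=cv2.medianBlur(cv2.cvtColor(p,cv2.COLOR_BGR2GRAY),7)
            h=cv2.HoughCircles(g,cv2.HOUGH_GRADIENT,1,100,param1=60,param2=12,minRadius=155,maxRadius=175)
            if h is not None:
                u,v,r=h[0,0]; print(n,"washer",c[0]+.04*(1-v/199.5),c[1]+.04*(1-u/199.5),r*.2)
cv2.imwrite("pics/w2.png",np.vstack([np.hstack(out[:2]),np.hstack(out[2:])])[::1,::1][:800,:800])
im=cv2.imread("pics/w2.png"); cv2.imwrite("pics/w2.png",cv2.resize(im,(600,600)))
E
```

```text
red washer 0.597995 0.079799496 32.38
yellow washer 0.605396 -0.071901 32.66
```

View pics/w2.png

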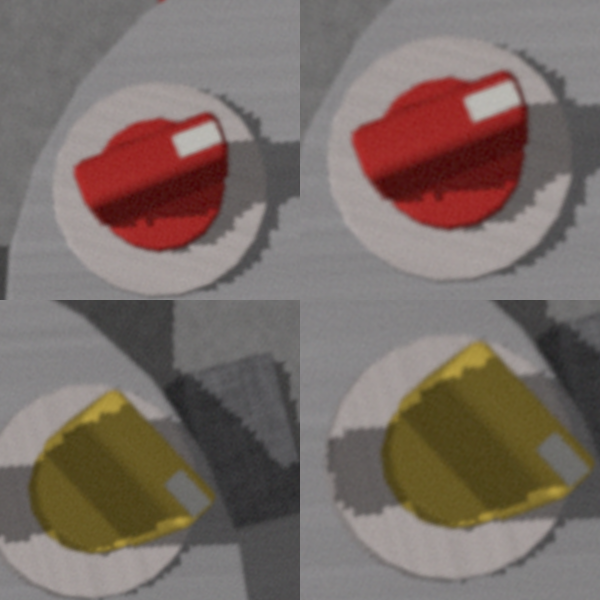

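Red: bar centre (0.5977, 0.0797), with the washer agreeing within 1 mm. The mark points at -67.4°, and the bar measures about 40 mm against 42. I turn the wrist back by 1.63 rad and descend.

Call:
apply_moves --pt "0 0 -0.148 0 0 7 1" --pt "0 0 -0.148 0 0 7 1" --pt "0 0 -0.148 0 0 7 1" --pt "0 0 -0.148 0 0 7 1" --pt "0 0 -0.148 0 0 7 1" --pt "0 0 -0.148 0 0 7 1" --pt "0 0 -0.148 0 0 7 1" --pt "0 0 -0.148 0 0 7 1" --pt "0 0 -0.148 0 0 7 1" --pt "0 0 -0.148 0 0 7 1"

```text
time_s: 3.25
tcp_pos: [0.5961, 0.0815, 0.2095]
eef_rot: [0.789, -0.615, -0.0, 0.0]
ft_force: [-0.1, 0.7, -0.0]
gripper_width: 1.003
grip_force: 0.0
```

Call:
apply_moves --pt "0 0 -0.148 2.2 -0.8 0 1" --pt "0 0 0 0 0 0 1" --pt "0 0 0 0 0 0 1"

```text
time_s: 3.55
tcp_pos: [0.5975, 0.0796, 0.2099]
eef_rot: [0.83, -0.558, 0.0, -0.0]
ft_force: [0.5, 0.7, -0.4]
gripper_width: 0.997
grip_force: 0.0
```

```bash
cat >> h.py <<'E'
def err(c,ang):
    """tool-frame correction (mm) and wz (rad) to centre c, tool x at ang deg (mod 180)"""
    s=sensors.get_state(); Rt=R.from_quat(s["eef_rot"]).as_matrix()
    psi=np.degrees(np.arctan2(Rt[1,0],Rt[0,0])); e=(ang-psi+90)%180-90
    print("t",s["time_s"],"tcp",s["tcp_pos"].round(4),"psi",psi.round(2),"q6",s["qpos"][5].round(3),"wz",round(-np.radians(e),3),
      "d",(Rt.T@(np.r_[c,s["tcp_pos"][2]]-s["tcp_pos"])*1000).round(1),"tilt",Rt[:2,2].round(4),"ft",s["ft_force"].round(1),s["wrist_torque"].round(2))
E
python3 - <<'E'
from h import *
err((.5977,.0797),-67.4)
d=cam("wrist"); cv2.imwrite("pics/w3.png",d["img"])
E
```

```text
t 3.55 tcp [0.5975 0.0796 0.2099] psi -67.9 q6 -1.824 wz -0.009 d [-0.  -0.2  0. ] tilt [ 0.0001 -0.0001] ft [ 0.5  0.7 -0.4] [ 0.03 -0.06 -0.04]
```

View pics/w3.png

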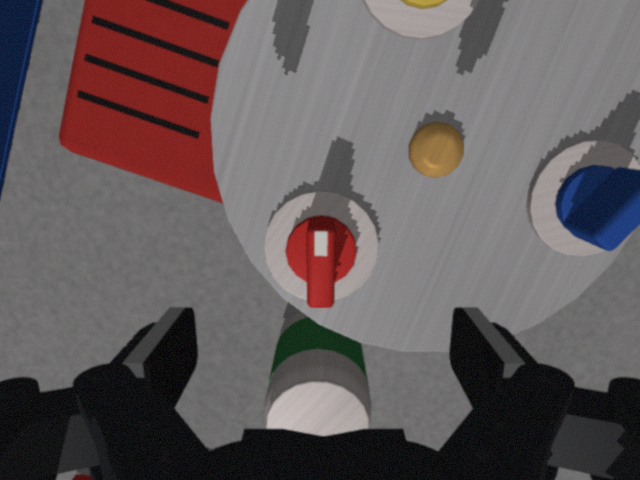

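The bar stands upright at u≈320, centred between the fingertips (195 and 453), and the gap is clear. I descend and close.

Call:
apply_moves --pt "0 0 0 0 0 20 1" --pt "0 0 0 0 0 20 1" --pt "0 0 0 0 0 20 1" --pt "0 0 0 0 0 17 1" --pt "0 0 0 0 0 0 0.5" --pt "0 0 0 0 0 0 0" --pt "0 0 0 0 0 0 0" --pt "0 0 0 0 0 0 0" --pt "0 0 0 0 0 0 0" --pt "0 0 0 0 0 0 0" --squeeze 60

```text
time_s: 4.6
tcp_pos: [0.5987, 0.0799, 0.1339]
eef_rot: [0.831, -0.556, 0.001, -0.001]
ft_force: [2.5, 1.3, 4.1]
gripper_width: 0.149
grip_force: 60.7
```

```bash
python3 - <<'E'
from h import *
err((.5977,.0797),-67.4); s=sensors.get_state(); print(s["gripper_width"],s["grip_force"])
E
```

```text
t 4.6 tcp [0.5987 0.0799 0.1339] psi -67.53 q6 -1.83 wz -0.002 d [-0.2  1.  -0. ] tilt [0.0029 0.0007] ft [2.5 1.3 4.1] [ 0.36 -0.5  -0.06]
0.1487973343192651 60.734721422195435
```

Gripped at width 0.149 (about 13 mm) with low wrist force. The knob axis is 1 mm further along tool −y, so I shift there and turn clockwise.

Call:
apply_moves --pt "0 0 0.1 0 -1 0 0" --pt "0 0 0.14 0 0 0 0" --pt "0 0 0.14 0 0 0 0" --pt "0 0 0.14 0 0 0 0" --pt "0 0 0.14 0 0 0 0" --pt "0 0 0.14 0 0 0 0" --pt "0 0 0.14 0 0 0 0" --pt "0 0 0.14 0 0 0 0" --pt "0 0 0.14 0 0 0 0" --pt "0 0 0.14 0 0 0 0" --squeeze 80

```text
time_s: 5.6
tcp_pos: [0.5981, 0.0803, 0.1339]
eef_rot: [-0.295, 0.956, 0.0, 0.0]
ft_force: [-5.0, 1.0, 10.6]
gripper_width: 0.151
grip_force: 82.1
```

```bash
python3 - <<'E'
from h import *
err((.5986,.0798),-67.4); s=sensors.get_state(); print(s["gripper_width"],s["grip_force"])
E
```

```text
t 5.6 tcp [0.5981 0.0803 0.1339] psi -145.74 q6 -0.465 wz -1.367 d [-0.2 -0.7 -0. ] tilt [0.0003 0.0007] ft [-5.   1.  10.6] [0.39 0.85 0.25]
0.15106021171636902 82.11987376213074
```

Call:
apply_moves --pt "0 0 0.1 0 0 0 0" --pt "0 0 0.1 0 0 0 0" --pt "0 0 0.1 0 0 0 0" --pt "0 0 0.1 0 0 0 0" --pt "0 0 0.08 0 0 0 0" --pt "0 0 0.08 0 0 0 0" --pt "0 0 0 0 0 0 0"

```text
time_s: 6.3
tcp_pos: [0.598, 0.0806, 0.134]
eef_rot: [-0.02, 1.0, 0.001, 0.0]
ft_force: [-3.8, 2.5, 9.7]
gripper_width: 0.144
grip_force: 82.2
```

```bash
cat >> h.py <<'E'
def feel(q0,cmd):
    s=sensors.get_state(); print("t",s["time_s"],"turned",round(s["qpos"][5]-q0,3),"cmd",cmd,"Tz",s["wrist_torque"].round(2),"e6",s["effort"][5].round(2),"F",s["ft_force"].round(1),"z",s["tcp_pos"].round(4),"w",round(s["gripper_width"],3),round(s["grip_force"],1),"q6",s["qpos"][5].round(2))
E
python3 -c "
from h import *
feel(-1.83,1.92)"
```

```text
t 6.3 turned 1.923 cmd 1.92 Tz [ 0.72  0.83 -0.1 ] e6 0.9 F [-3.8  2.5  9.7] z [0.598  0.0806 0.134 ] w 0.144 82.2 q6 0.09
```

Call:
apply_moves --pt "0 0 0.08 0 0 0 0" --pt "0 0 0.08 0 0 0 0" --pt "0 0 0.08 0 0 0 0"

```text
time_s: 6.6
tcp_pos: [0.598, 0.0807, 0.134]
eef_rot: [0.099, 0.995, 0.001, 0.0]
ft_force: [-3.4, 3.3, 9.2]
gripper_width: 0.141
grip_force: 82.1
```

```bash
python3 -c "
from h import *
feel(-1.83,2.16)"
```

```text
t 6.6 turned 2.163 cmd 2.16 Tz [0.84 0.82 0.3 ] e6 -1.07 F [-3.4  3.3  9.2] z [0.598  0.0807 0.134 ] w 0.141 82.1 q6 0.33
```

Call:
apply_moves --pt "0 0 0.08 0 0 0 0" --pt "0 0 0.08 0 0 0 0" --pt "0 0 0.08 0 0 0 0"

```text
time_s: 6.9
tcp_pos: [0.5981, 0.0809, 0.134]
eef_rot: [0.218, 0.976, 0.001, 0.0]
ft_force: [-3.2, 5.4, 9.3]
gripper_width: 0.148
grip_force: 82.0
```

```bash
python3 -c "
from h import *
feel(-1.83,2.40)"
```

```text
t 6.9 turned 2.403 cmd 2.4 Tz [0.93 0.71 0.31] e6 -1.06 F [-3.2  5.4  9.3] z [0.5981 0.0809 0.134 ] w 0.148 82.0 q6 0.57
```

Call:
apply_moves --pt "0 0 0.08 0 0 0 0" --pt "0 0 0.08 0 0 0 0" --pt "0 0 0.08 0 0 0 0"

```text
time_s: 7.2
tcp_pos: [0.5982, 0.081, 0.134]
eef_rot: [0.333, 0.943, 0.001, -0.0]
ft_force: [-4.1, 4.8, 7.8]
gripper_width: 0.148
grip_force: 82.0
```

```bash
python3 -c "
from h import *
feel(-1.83,2.64)
d=cam('wrist'); cv2.imwrite('pics/w4.png',d['img'][150:400,170:470])"
```

```text
t 7.2 turned 2.643 cmd 2.64 Tz [1.06 0.59 0.26] e6 -1.06 F [-4.1  4.8  7.8] z [0.5982 0.081  0.134 ] w 0.148 82.0 q6 0.81
```

View pics/w4.png

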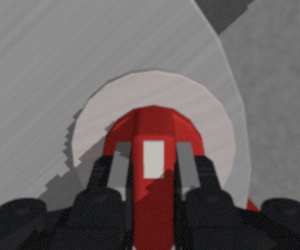

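In the wrist crop the red bar is still flush between the pads, with its mark at (153,158), so the knob is following. I continue.

Call:
apply_moves --pt "0 0 0.07 0 0 0 0" --pt "0 0 0.07 0 0 0 0" --pt "0 0 0.07 0 0 0 0"

```text
time_s: 7.55
tcp_pos: [0.5981, 0.0809, 0.1339]
eef_rot: [0.428, 0.904, 0.001, -0.0]
ft_force: [-1.3, 1.1, 9.9]
gripper_width: 0.145
grip_force: 153.8
```

```bash
python3 -c "
from h import *
feel(-1.83,2.85)"
```

```text
t 7.55 turned 2.848 cmd 2.85 Tz [0.21 0.86 4.16] e6 2.99 F [-1.3  1.1  9.9] z [0.5981 0.0809 0.1339] w 0.145 153.8 q6 1.02
```

The torque jumped from 0.26 to 4.2 N m after 2.85 rad, so red is against its stop. I release, rise and go to yellow.

Call:
apply_moves --pt "0 0 0 0 0 0 1" --pt "0 0 0 0 0 0 1" --pt "0 0 0 0 0 0 1" --pt "0 0 0 0 0 0 1" --pt "0 0 0 0 0 0 1" --pt "0 0 0 0 0 -20 1" --pt "0 0 0 0 0 -40 1" --pt "0 0 0 0 0 -40 1" --pt "0 0 0 -20 -15 -16 1" --pt "0 0 0 -32 -23 0 1"

```text
time_s: 8.55
tcp_pos: [0.6031, 0.0166, 0.252]
eef_rot: [0.428, 0.904, 0.001, 0.002]
ft_force: [0.4, -1.1, -0.0]
gripper_width: 1.001
grip_force: 0.0
```

Call:
apply_moves --pt "0 0 0 -36 -26 0 1" --pt "0 0 0 -36 -26 0 1" --pt "0 0 -0.14 0 0 0 1" --pt "0 0 -0.148 0 0 0 1" --pt "0 0 -0.148 0 0 0 1" --pt "0 0 -0.148 0 0 0 1" --pt "0 0 -0.148 0 0 0 1" --pt "0 0 -0.148 0 0 0 1" --pt "0 0 -0.148 0 0 0 1" --pt "0 0 0 0 0 0 1"

```text
time_s: 9.55
tcp_pos: [0.6069, -0.0731, 0.2487]
eef_rot: [-0.072, 0.997, -0.0, -0.0]
ft_force: [0.1, -0.4, 0.7]
gripper_width: 0.999
grip_force: 0.0
```

```bash
python3 - <<'E'
from h import *
err((.6054,-.0719),39)
d=cam("wrist")
c=(.606,-.072); out=[rectify(d,c,z,.04,400) for z in (.149,.111)]
g=cv2.medianBlur(cv2.cvtColor(out[1],cv2.COLOR_BGR2GRAY),7)
h=cv2.HoughCircles(g,cv2.HOUGH_GRADIENT,1,100,param1=60,param2=12,minRadius=155,maxRadius=175)
u,v,r=h[0,0]; print("washer",c[0]+.04*(1-v/199.5),c[1]+.04*(1-u/199.5),r*.2)
cv2.imwrite("pics/w5.png",np.hstack([out[0],cv2.resize(d["img"],(400,300))[:,:].copy() if 0 else cv2.copyMakeBorder(cv2.resize(d["img"],(400,300)),0,100,0,0,cv2.BORDER_CONSTANT)]))
E
```

```text
t 9.55 tcp [ 0.6069 -0.0731  0.2487] psi -171.78 q6 -0.263 wz -0.537 d [1.3 1.4 0. ] tilt [-0.0003 -0.0001] ft [ 0.1 -0.4  0.7] [-0.03 -0.01  0.  ]
washer 0.605599 -0.072400995 32.86
```

View pics/w5.png

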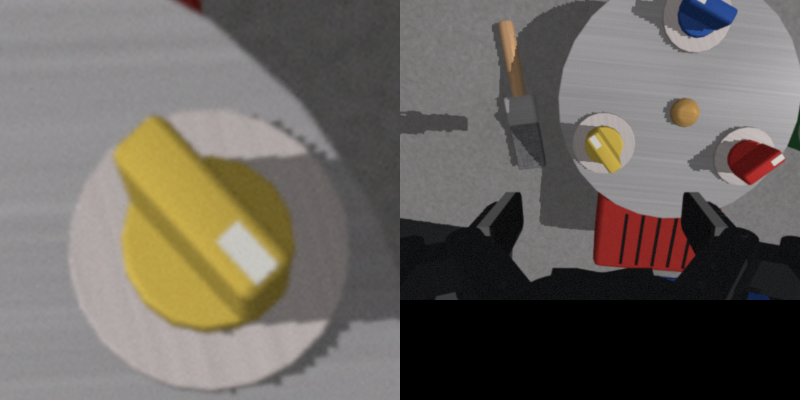

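Yellow: bar centre about (200,203) in the patch, giving (0.6054, -0.072), with the washer at (0.6056, -0.0724). The bar lies at about 43°. The inset also shows the red knob undisturbed and the plug in place.

Call:
apply_moves --pt "0 0 -0.145 0 0 10 1" --pt "0 0 -0.145 0 0 10 1" --pt "0 0 -0.145 0 0 10 1" --pt "0 0 -0.145 0 0 10 1" --pt "0 0 -0.027 0 1.8 0 1" --pt "0 0 0 0 0 0 1"

```text
time_s: 10.2
tcp_pos: [0.6056, -0.0716, 0.209]
eef_rot: [-0.363, 0.932, 0.0, -0.0]
ft_force: [0.3, 0.2, 0.5]
gripper_width: 1.003
grip_force: 0.0
```

```bash
python3 - <<'E'
from h import *
err((.6057,-.0718),43)
d=cam("wrist")
p=rectify(d,(.6057,-.0718),.149,.025,500); e=cv2.Canny(cv2.GaussianBlur(p,(0,0),4),30,80)
L=cv2.HoughLinesP(e,1,np.pi/360,60,minLineLength=120,maxLineGap=15)
for a,b,c,f in (L[:,0] if L is not None else []): print(a,b,c,f,"world ang",(np.degrees(np.arctan2(-(c-a),-(f-b)))%180).round(1))
E
```

```text
t 10.2 tcp [ 0.6056 -0.0716  0.209 ] psi -137.42 q6 -0.861 wz -0.007 d [ 0.1 -0.2 -0. ] tilt [-0.0004 -0.    ] ft [0.3 0.2 0.5] [-0.05  0.03 -0.  ]
```

Call:
apply_moves --pt "0 0 0 0 0 20 1" --pt "0 0 0 0 0 20 1" --pt "0 0 0 0 0 20 1" --pt "0 0 0 0 0 15 1" --pt "0 0 0 0 0 0 0.5" --pt "0 0 0 0 0 0 0" --pt "0 0 0 0 0 0 0" --pt "0 0 0 0 0 0 0" --pt "0 0 0 0 0 0 0" --pt "0 0 0 0 0 0 0" --squeeze 60

```text
time_s: 11.25
tcp_pos: [0.6061, -0.0716, 0.1348]
eef_rot: [-0.365, 0.931, -0.0, 0.001]
ft_force: [-2.3, 0.9, 6.1]
gripper_width: 0.15
grip_force: 58.9
```

```bash
python3 -c "
from h import *
err((.6057,-.0718),43);feel(-.861,0)"
```

```text
t 11.25 tcp [ 0.6061 -0.0716  0.1348] psi -137.14 q6 -0.866 wz -0.002 d [ 0.4  0.1 -0. ] tilt [0.0012 0.    ] ft [-2.3  0.9  6.1] [0.21 0.34 0.04]
t 11.25 turned -0.005 cmd 0 Tz [0.21 0.34 0.04] e6 -0.02 F [-2.3  0.9  6.1] z [ 0.6061 -0.0716  0.1348] w 0.15 58.9 q6 -0.87
```

Gripped and well centred. Yellow needs at least 1.8 rad, so I turn 1.36 first.

Call:
apply_moves --pt "0 0 0.1 0 0 0 0" --pt "0 0 0.14 0 0 0 0" --pt "0 0 0.14 0 0 0 0" --pt "0 0 0.14 0 0 0 0" --pt "0 0 0.14 0 0 0 0" --pt "0 0 0.14 0 0 0 0" --pt "0 0 0.14 0 0 0 0" --pt "0 0 0.14 0 0 0 0" --pt "0 0 0.14 0 0 0 0" --pt "0 0 0.14 0 0 0 0" --squeeze 80

```text
time_s: 12.25
tcp_pos: [0.606, -0.0717, 0.1349]
eef_rot: [0.304, 0.953, 0.0, 0.001]
ft_force: [-0.9, 0.1, 6.2]
gripper_width: 0.144
grip_force: 81.5
```

Call:
apply_moves --pt "0 0 0.1 0 0 0 0" --pt "0 0 0.1 0 0 0 0" --pt "0 0 0.1 0 0 0 0" --pt "0 0 0.1 0 0 0 0"

```text
time_s: 12.65
tcp_pos: [0.606, -0.0717, 0.1349]
eef_rot: [0.486, 0.874, 0.0, 0.001]
ft_force: [-2.7, -0.8, 5.8]
gripper_width: 0.147
grip_force: 81.6
```

```bash
python3 -c "
from h import *
feel(-.866,1.76)"
```

```text
t 12.65 turned 1.764 cmd 1.76 Tz [0.02 0.4  0.27] e6 -1.4 F [-2.7 -0.8  5.8] z [ 0.606  -0.0717  0.1349] w 0.147 81.6 q6 0.9
```

Call:
apply_moves --pt "0 0 0.08 0 0 0 0" --pt "0 0 0.08 0 0 0 0" --pt "0 0 0.08 0 0 0 0"

```text
time_s: 12.95
tcp_pos: [0.606, -0.0718, 0.1349]
eef_rot: [0.587, 0.81, 0.0, 0.001]
ft_force: [-2.1, -0.4, 7.0]
gripper_width: 0.143
grip_force: 81.6
```

```bash
python3 -c "
from h import *
feel(-.866,2.0)"
```

```text
t 12.95 turned 2.003 cmd 2.0 Tz [0.02 0.49 0.29] e6 -1.07 F [-2.1 -0.4  7. ] z [ 0.606  -0.0718  0.1349] w 0.143 81.6 q6 1.14
```

Call:
apply_moves --pt "0 0 0.08 0 0 0 0" --pt "0 0 0.08 0 0 0 0" --pt "0 0 0.08 0 0 0 0"

```text
time_s: 13.25
tcp_pos: [0.6059, -0.0717, 0.1349]
eef_rot: [0.68, 0.733, 0.0, 0.0]
ft_force: [-2.1, -0.3, 6.9]
gripper_width: 0.149
grip_force: 81.6
```

```bash
python3 -c "
from h import *
feel(-.866,2.24)"
```

```text
t 13.25 turned 2.243 cmd 2.24 Tz [-0.01  0.6   0.26] e6 -1.06 F [-2.1 -0.3  6.9] z [ 0.6059 -0.0717  0.1349] w 0.149 81.6 q6 1.38
```

Call:
apply_moves --pt "0 0 0.08 0 0 0 0" --pt "0 0 0.08 0 0 0 0" --pt "0 0 0.08 0 0 0 0"

```text
time_s: 13.55
tcp_pos: [0.6059, -0.0717, 0.1349]
eef_rot: [0.763, 0.647, 0.0, 0.0]
ft_force: [-0.9, 0.6, 7.0]
gripper_width: 0.149
grip_force: 81.6
```

```bash
python3 -c "
from h import *
feel(-.866,2.48)"
```

```text
t 13.55 turned 2.483 cmd 2.48 Tz [0.06 0.59 0.26] e6 -1.06 F [-0.9  0.6  7. ] z [ 0.6059 -0.0717  0.1349] w 0.149 81.6 q6 1.62
```

Call:
apply_moves --pt "0 0 0.07 0 0 0 0" --pt "0 0 0.07 0 0 0 0" --pt "0 0 0.07 0 0 0 0"

```text
time_s: 13.85
tcp_pos: [0.6059, -0.0717, 0.1349]
eef_rot: [0.826, 0.563, 0.0, 0.0]
ft_force: [-2.7, -0.1, 5.7]
gripper_width: 0.146
grip_force: 81.6
```

```bash
python3 -c "
from h import *
feel(-.866,2.69)"
```

```text
t 13.85 turned 2.693 cmd 2.69 Tz [0.07 0.6  0.28] e6 -0.89 F [-2.7 -0.1  5.7] z [ 0.6059 -0.0717  0.1349] w 0.146 81.6 q6 1.83
```

Call:
apply_moves --pt "0 0 0.07 0 0 0 0" --pt "0 0 0.07 0 0 0 0" --pt "0 0 0.07 0 0 0 0"

```text
time_s: 14.15
tcp_pos: [0.6059, -0.0717, 0.1349]
eef_rot: [0.881, 0.474, 0.0, 0.0]
ft_force: [-2.7, 0.3, 6.9]
gripper_width: 0.145
grip_force: 81.6
```

```bash
python3 -c "
from h import *
feel(-.866,2.90)"
```

```text
t 14.15 turned 2.903 cmd 2.9 Tz [0.05 0.59 0.3 ] e6 -0.88 F [-2.7  0.3  6.9] z [ 0.6059 -0.0717  0.1349] w 0.145 81.6 q6 2.04
```

Call:
apply_moves --pt "0 0 0.07 0 0 0 0" --pt "0 0 0.07 0 0 0 0" --pt "0 0 0.06 0 0 0 0"

```text
time_s: 14.45
tcp_pos: [0.606, -0.0717, 0.1351]
eef_rot: [0.923, 0.386, 0.0, 0.001]
ft_force: [-3.1, -3.0, 9.5]
gripper_width: 0.144
grip_force: 160.9
```

```bash
python3 -c "
from h import *
feel(-.866,3.10)"
```

```text
t 14.45 turned 3.098 cmd 3.1 Tz [-0.41  0.72  4.61] e6 3.78 F [-3.1 -3.   9.5] z [ 0.606  -0.0717  0.1351] w 0.144 160.9 q6 2.23
```

Yellow is home: 4.6 N m at 3.10 rad. I release and go to blue.

Call:
apply_moves --pt "0 0 0 0 0 0 1" --pt "0 0 0 0 0 0 1" --pt "0 0 0 0 0 0 1" --pt "0 0 0 0 0 0 1" --pt "0 0 0 0 0 0 1" --pt "0 0 0 0 0 -20 1" --pt "0 0 0 0 0 -40 1" --pt "0 0 0 0 0 -40 1" --pt "0 0 0 -10 -30 -15 1" --pt "0 0 0 -12 -38 0 1"

```text
time_s: 15.45
tcp_pos: [0.5435, -0.0398, 0.251]
eef_rot: [0.923, 0.384, 0.002, 0.001]
ft_force: [0.6, 0.7, 0.4]
gripper_width: 0.996
grip_force: 0.0
```

Call:
apply_moves --pt "0 0 0 -12 -38 0 1" --pt "0 0 0 -12 -38 0 1" --pt "0 0 -0.148 0 0 0 1" --pt "0 0 -0.148 0 0 0 1" --pt "0 0 -0.148 0 0 0 1" --pt "0 0 -0.148 0 0 0 1" --pt "0 0 -0.148 0 0 0 1" --pt "0 0 -0.148 0 0 0 1" --pt "0 0 -0.148 0 0 0 1" --pt "0 0 -0.148 0 0 0 1"

```text
time_s: 16.45
tcp_pos: [0.4711, -0.0031, 0.2489]
eef_rot: [0.549, 0.836, -0.0, 0.0]
ft_force: [0.0, -0.1, -0.7]
gripper_width: 1.005
grip_force: 0.0
```

Call:
apply_moves --pt "0 0 -0.148 0 0 0 1" --pt "0 0 -0.148 0 0 0 1" --pt "0 0 -0.148 0 0 0 1" --pt "0 0 -0.148 0 0 0 1" --pt "0 0 -0.148 0 0 0 1" --pt "0 0 -0.148 0 0 0 1" --pt "0 0 -0.148 0 0 0 1" --pt "0 0 -0.148 0 0 0 1" --pt "0 0 -0.148 0 0 0 1" --pt "0 0 -0.148 0 0 0 1"

```text
time_s: 17.45
tcp_pos: [0.4711, -0.0031, 0.2489]
eef_rot: [-0.158, 0.987, -0.0, 0.0]
ft_force: [0.3, 0.2, -0.1]
gripper_width: 1.0
grip_force: 0.0
```

Call:
apply_moves --pt "0 0 -0.148 0 0 0 1" --pt "0 0 -0.148 0 0 0 1" --pt "0 0 0 0 0 0 1"

```text
time_s: 17.75
tcp_pos: [0.4711, -0.0031, 0.2489]
eef_rot: [-0.3, 0.954, -0.0, 0.0]
ft_force: [-0.3, 1.0, -0.5]
gripper_width: 1.0
grip_force: 0.0
```

```bash
python3 - <<'E'
from h import *
err((.471,-.0015),61)
d=cam("wrist")
c=(.471,-.0015); out=[rectify(d,c,z,.04,400) for z in (.149,.111)]
g=cv2.medianBlur(cv2.cvtColor(out[1],cv2.COLOR_BGR2GRAY),7)
h=cv2.HoughCircles(g,cv2.HOUGH_GRADIENT,1,100,param1=60,param2=12,minRadius=155,maxRadius=175)
if h is not None:
    u,v,r=h[0,0]; print("washer",c[0]+.04*(1-v/199.5),c[1]+.04*(1-u/199.5),r*.2)
cv2.imwrite("pics/w6.png",np.hstack([out[0],cv2.copyMakeBorder(cv2.resize(d["img"],(400,300)),0,100,0,0,cv2.BORDER_CONSTANT)]))
E
```

```text
t 17.75 tcp [ 0.4711 -0.0031  0.2489] psi -145.03 q6 -0.617 wz -0.454 d [-0.8  1.4 -0. ] tilt [ 0.0001 -0.0001] ft [-0.3  1.  -0.5] [-0.03 -0.05  0.04]
washer 0.46959648 -0.002903508 32.22
```

View pics/w6.png

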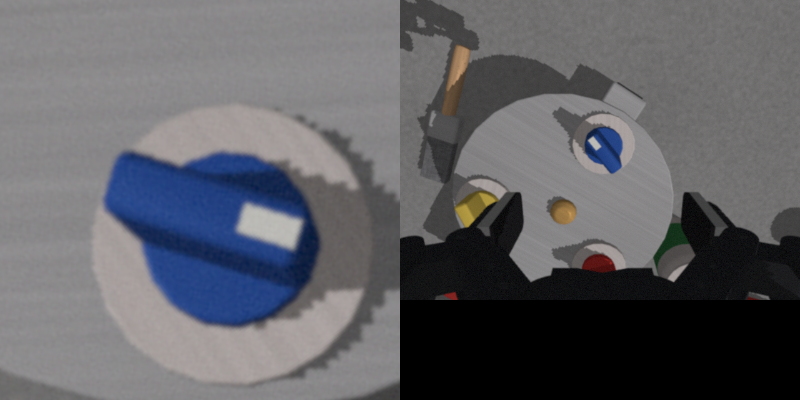

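Blue: bar centre (209,207) in the patch, giving (0.4696, -0.0031), which agrees with the washer. The bar lies at 72°. The plug is still in place. Allowing for the 0.5 mm offset seen on the other two knobs, I align and descend.

Call:
apply_moves --pt "0 0 -0.145 0 0 10 1" --pt "0 0 -0.145 0 0 10 1" --pt "0 0 -0.145 0 0 10 1" --pt "0 0 -0.145 0 0 10 1" --pt "0 0 -0.068 -0.2 1.1 0 1" --pt "0 0 0 0 0 0 1"

```text
time_s: 18.4
tcp_pos: [0.47, -0.0024, 0.2086]
eef_rot: [-0.586, 0.81, 0.0, -0.0]
ft_force: [0.1, 1.0, 0.2]
gripper_width: 1.001
grip_force: 0.0
```

```bash
python3 -c "
from h import *
err((.4701,-.0026),72.1)"
```

```text
t 18.4 tcp [ 0.47   -0.0024  0.2086] psi -108.2 q6 -1.258 wz -0.005 d [ 0.2 -0.2 -0. ] tilt [-0.0006 -0.0001] ft [0.1 1.  0.2] [ 0.02 -0.02 -0.  ]
```

Call:
apply_moves --pt "0 0 0 0 0 20 1" --pt "0 0 0 0 0 20 1" --pt "0 0 0 0 0 20 1" --pt "0 0 0 0 0 15 1" --pt "0 0 0 0 0 0 0.5" --pt "0 0 0 0 0 0 0" --pt "0 0 0 0 0 0 0" --pt "0 0 0 0 0 0 0" --pt "0 0 0 0 0 0 0" --pt "0 0 0 0 0 0 0" --squeeze 60

```text
time_s: 19.4
tcp_pos: [0.4704, -0.0023, 0.1347]
eef_rot: [-0.587, 0.809, -0.0, 0.0]
ft_force: [-2.0, 0.3, 7.0]
gripper_width: 0.154
grip_force: 58.6
```

```bash
python3 -c "
from h import *
err((.4701,-.0026),72.1);feel(-1.265,0)"
```

```text
t 19.4 tcp [ 0.4704 -0.0023  0.1347] psi -108.04 q6 -1.261 wz -0.002 d [ 0.3  0.2 -0. ] tilt [0.0009 0.0001] ft [-2.   0.3  7. ] [0.06 0.49 0.04]
t 19.4 turned 0.004 cmd 0 Tz [0.06 0.49 0.04] e6 0.08 F [-2.   0.3  7. ] z [ 0.4704 -0.0023  0.1347] w 0.154 58.6 q6 -1.26
```

Call:
apply_moves --pt "0 0 0.1 0 0 0 0" --pt "0 0 0.14 0 0 0 0" --pt "0 0 0.14 0 0 0 0" --pt "0 0 0.14 0 0 0 0" --pt "0 0 0.14 0 0 0 0" --pt "0 0 0.14 0 0 0 0" --pt "0 0 0.14 0 0 0 0" --pt "0 0 0.14 0 0 0 0" --pt "0 0 0.14 0 0 0 0" --pt "0 0 0.14 0 0 0 0" --squeeze 80

```text
time_s: 20.4
tcp_pos: [0.47, -0.0019, 0.1347]
eef_rot: [0.055, 0.999, 0.0, 0.0]
ft_force: [-4.8, 3.1, 7.7]
gripper_width: 0.147
grip_force: 81.7
```

Call:
apply_moves --pt "0 0 0.1 0 0 0 0" --pt "0 0 0.1 0 0 0 0" --pt "0 0 0.1 0 0 0 0" --pt "0 0 0.1 0 0 0 0"

```text
time_s: 20.8
tcp_pos: [0.4701, -0.0018, 0.1347]
eef_rot: [0.251, 0.968, 0.001, 0.0]
ft_force: [-3.2, 4.5, 8.0]
gripper_width: 0.147
grip_force: 81.6
```

```bash
python3 -c "
from h import *
feel(-1.261,1.76)"
```

```text
t 20.8 turned 1.764 cmd 1.76 Tz [0.62 0.76 0.23] e6 -1.4 F [-3.2  4.5  8. ] z [ 0.4701 -0.0018  0.1347] w 0.147 81.6 q6 0.5
```

Call:
apply_moves --pt "0 0 0.07 0 0 0 0" --pt "0 0 0.07 0 0 0 0" --pt "0 0 0.07 0 0 0 0"

```text
time_s: 21.1
tcp_pos: [0.4701, -0.0017, 0.1347]
eef_rot: [0.35, 0.937, 0.001, 0.0]
ft_force: [-2.8, 3.9, 9.3]
gripper_width: 0.146
grip_force: 81.6
```

```bash
python3 -c "
from h import *
feel(-1.261,1.97)"
```

```text
t 21.1 turned 1.973 cmd 1.97 Tz [0.76 0.76 0.32] e6 -0.91 F [-2.8  3.9  9.3] z [ 0.4701 -0.0017  0.1347] w 0.146 81.6 q6 0.71
```

Call:
apply_moves --pt "0 0 0.07 0 0 0 0" --pt "0 0 0.07 0 0 0 0" --pt "0 0 0.07 0 0 0 0"

```text
time_s: 21.4
tcp_pos: [0.4702, -0.0017, 0.1347]
eef_rot: [0.447, 0.895, 0.001, -0.0]
ft_force: [-3.6, 4.3, 7.9]
gripper_width: 0.143
grip_force: 81.6
```

```bash
python3 -c "
from h import *
feel(-1.261,2.18)"
```

```text
t 21.4 turned 2.183 cmd 2.18 Tz [0.86 0.7  0.27] e6 -0.9 F [-3.6  4.3  7.9] z [ 0.4702 -0.0017  0.1347] w 0.143 81.6 q6 0.92
```

Call:
apply_moves --pt "0 0 0.07 0 0 0 0" --pt "0 0 0.07 0 0 0 0" --pt "0 0 0.07 0 0 0 0"

```text
time_s: 21.7
tcp_pos: [0.4703, -0.0016, 0.1347]
eef_rot: [0.538, 0.843, 0.001, -0.0]
ft_force: [-3.1, 4.8, 7.5]
gripper_width: 0.142
grip_force: 81.6
```

```bash
python3 -c "
from h import *
feel(-1.261,2.39)"
```

```text
t 21.7 turned 2.393 cmd 2.39 Tz [0.89 0.63 0.22] e6 -0.9 F [-3.1  4.8  7.5] z [ 0.4703 -0.0016  0.1347] w 0.142 81.6 q6 1.13
```

Call:
apply_moves --pt "0 0 0.07 0 0 0 0" --pt "0 0 0.07 0 0 0 0" --pt "0 0 0.07 0 0 0 0"

```text
time_s: 22.0
tcp_pos: [0.4703, -0.0016, 0.1347]
eef_rot: [0.623, 0.782, 0.001, -0.0]
ft_force: [-1.3, 4.4, 7.5]
gripper_width: 0.147
grip_force: 81.5
```

```bash
python3 -c "
from h import *
feel(-1.261,2.60)"
```

```text
t 22.0 turned 2.603 cmd 2.6 Tz [0.93 0.52 0.26] e6 -0.89 F [-1.3  4.4  7.5] z [ 0.4703 -0.0016  0.1347] w 0.147 81.5 q6 1.34
```

Call:
apply_moves --pt "0 0 0.07 0 0 0 0" --pt "0 0 0.07 0 0 0 0" --pt "0 0 0.07 0 0 0 0"

```text
time_s: 22.3
tcp_pos: [0.4704, -0.0015, 0.1347]
eef_rot: [0.702, 0.712, 0.001, -0.0]
ft_force: [-2.5, 4.9, 6.9]
gripper_width: 0.145
grip_force: 81.5
```

```bash
python3 -c "
from h import *
feel(-1.261,2.81)"
```

```text
t 22.3 turned 2.813 cmd 2.81 Tz [0.93 0.54 0.3 ] e6 -0.89 F [-2.5  4.9  6.9] z [ 0.4704 -0.0015  0.1347] w 0.145 81.5 q6 1.55
```

Call:
apply_moves --pt "0 0 0.07 0 0 0 0" --pt "0 0 0.07 0 0 0 0" --pt "0 0 0.07 0 0 0 0"

```text
time_s: 22.6
tcp_pos: [0.4705, -0.0015, 0.1349]
eef_rot: [0.771, 0.636, 0.001, -0.0]
ft_force: [-3.0, 3.3, 9.6]
gripper_width: 0.147
grip_force: 145.4
```

```bash
python3 -c "
from h import *
feel(-1.261,3.02)"
```

```text
t 22.6 turned 3.019 cmd 3.02 Tz [0.61 0.64 3.94] e6 2.78 F [-3.   3.3  9.6] z [ 0.4705 -0.0015  0.1349] w 0.147 145.4 q6 1.76
```

Blue is home: 3.9 N m at 3.02 rad. I release, rise clear and take a last look.

Call:
apply_moves --pt "0 0 0 0 0 0 1" --pt "0 0 0 0 0 0 1" --pt "0 0 0 0 0 0 1" --pt "0 0 0 0 0 0 1" --pt "0 0 0 0 0 0 1" --pt "0 0 0 0 0 -20 1" --pt "0 0 0 0 0 -40 1" --pt "0 0 0 0 0 -40 1" --pt "0 0 0 0 0 -40 1" --pt "0 0 0 0 0 0 1"

```text
time_s: 23.6
tcp_pos: [0.4723, -0.0024, 0.2787]
eef_rot: [0.772, 0.636, 0.003, 0.003]
ft_force: [0.7, -0.2, 1.2]
gripper_width: 1.005
grip_force: 0.0
```

Call:
apply_moves --pt "0 0 0 40 0 0 1" --pt "0 0 0 40 0 0 1" --pt "0 0 0 40 0 0 1" --pt "0 0 0 40 0 0 1" --pt "0 0 0 40 0 0 1" --pt "0 0 0 40 0 0 1" --pt "0 0 0 0 0 0 1" --pt "0 0 0 0 0 0 1"

```text
time_s: 24.4
tcp_pos: [0.5159, 0.2338, 0.2728]
eef_rot: [0.771, 0.636, -0.001, -0.0]
ft_force: [-0.3, -0.7, -0.5]
gripper_width: 1.0
grip_force: 0.0
```

```bash
python3 - <<'E'
from h import *
s=sensors.get_state(); print(s["tcp_pos"],s["ft_force"],s["gripper_width"])
d=cam("top"); cv2.imwrite("pics/f.png",np.hstack([rectify(d,(.559,.0003),.13,.14,400),cv2.copyMakeBorder(cv2.resize(d["img"],(400,300)),0,100,0,0,cv2.BORDER_CONSTANT)]))
E
```

```text
[0.51594465 0.2338268  0.2728199 ] [-0.25003658 -0.73481149 -0.50824248] 0.9999005669322704
```

View pics/f.png

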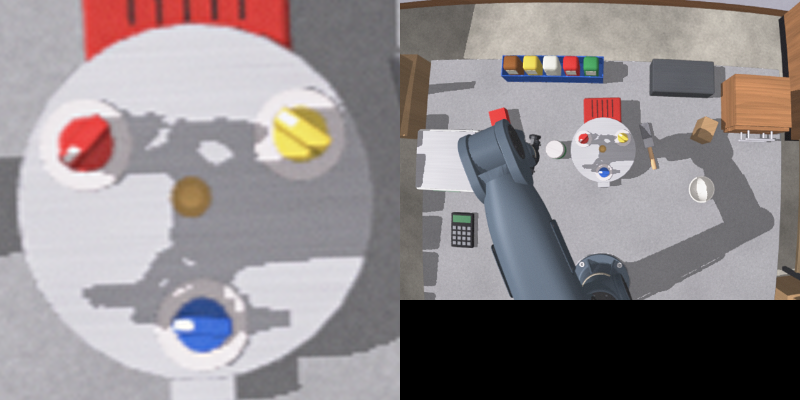

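The last view shows the marks where the tool left them: red lower left, yellow upper left, blue left. The plug is at the centre, the tin and brush are undisturbed, and the gripper is clear.

```bash
python3 -c "
from station import robot
print(robot.sign_off())"
```

```text
the job is handed in; nothing more can be done
None
```

The red, yellow and blue knobs were turned home in that order, each until the torque jumped to about 4 N m at its stop. The plug and the goods in view (tin, brush) are where they were, the gripper is clear of the mill, and the job is handed in at about 24 s.

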